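# Snap the orange pump module onto the bench rail

## Robot

A 6-joint arm with a two-finger parallel gripper is mounted at the origin on the work surface. World frame = base frame: x ahead of the robot, y to its left, z up, the work surface at z = 0. Lengths are in mm, angles in degrees, forces in N, time in s.
With the tool pointing down it reaches from about 300 to 850 mm from the base axis. Payload 4.2 kg.
Tool frame: the origin (TCP) lies at the very end of the fingers, on their centre line; the grasp point (between the pads) lies 19 mm behind it (env.grip_depth is the distance from the TCP to the grasp point, in mm); y points along the fingers, z is the direction in which the jaws open and shut, and the axes are right-handed (so a half turn about y gives the same grasp; the last joint's range is limited). The gripper opens to 91 mm and grips with 3 to 60 N. Pads are 32 mm wide; open, the fingers measure 118 mm over their backs; the gripper's body (76 mm by 178 mm) begins 60 mm behind the grasp point.
Start: joints at [75.86, 18.312, 89.639, -0, 72.044, -1.146], TCP at [129.296, 560.291, 213.976] pointing down, gripper open.
Joint ranges: [-177.97, 177.97], [-48.28, 115.42], [12.27, 149.76], [-77.06, 257.06], [2.81, 150.46], [-146.56, 146.56]. Speed limits (degrees/s): [147.25, 147.25, 180, 180, 180, 180].

## Interface

Orientations are given as [roll, pitch, yaw] about the fixed x, y, z axes, in that order (R = Rz(yaw) Ry(pitch) Rx(roll)).
In Python, from workcell import state, imaging, job, env gives the robot as it stands.
- The arm moves only by the shell command python3 -m pendant 'ROWS' [FORCE]. ROWS is JSON, a list of rows, each an object with "delta_pos": the shift along the tool's x, y, z in cm, a list of three; "twist": the turn, a rotation vector about the tool's x, y, z in degrees, a list of three; "grip": the opening in per cent of the stroke, from 0 (shut) to 100 (fully open). In form: [{"delta_pos": [tx, ty, tz], "twist": [wx, wy, wz], "grip": grip}, ...]. A call has exactly 5 rows; each row is the pose to reach, as a shift and turn from the pose commanded when the call began, along the tool's axes at that moment; what a row does not reach only later rows make up. A row lasts 1/10 s, in which the tool goes at most 50 mm and 8.59 degrees, less where a joint would pass 70% of its speed; a pose out of reach is approached as far as the arm can. A call with a gripper value outside its range is refused whole. The fingers move at their own pace and stop on an object; FORCE is the grip in N (left out, the last holds). Time passes only in rows, so rows that repeat a pose let the fingers close, or fill a call up. It gives the time, the measured TCP pose, the force and the opening at its end, in the units of the state.
- state(): the state, without advancing time (a new reading comes with each control period).
- imaging.grab_frame(name): name is "scene" or "top" or "wrist"; returns (picture, depth): 400x640x3 uint8, red, green, blue; 400x640 float32, mm along the optical axis (not along the pixel's ray), 0 where there is no reading.
- imaging.camera_info(name): a dict with "fx", "fy", "cx", "cy" (pixels), "R" (3x3) and "t" (3): a world point X has camera coordinates R X + t. Camera axes: x right, y down, z forward; pixel columns grow to the right and rows downward; lengths in mm; the calibration is good to about 2 mm. A picture is of the moment at which its call begins: read the wrist's pose just before it. camera_info takes no time and is no camera call; for the wrist camera it gives the pose at the moment of the call.
- job.job_done(): hands the job in, once; it reports no verdict.
The state is a dict: "time_s": time; "qpos": joint angles; "qvel": joint speeds; "effort": joint torques, N m; "ee_pos": TCP position; "ee_rot": TCP orientation; "force": force on the tool from outside, world axes, zero at the start; "torque": the same for the moment, N m; "gripper_width": finger opening in mm.
Only numpy, scipy, OpenCV 4.12 (cv2) and the standard library are available. Lean on these libraries where they do the work, as an engineer would, in place of code of your own. Each camera call takes 0.05 s, during which the arm holds its last target.

## Task

Mount the orange-topped pump module on the bench's sloping instrument rail, at the green mark: with its foot still raised, hook its lip behind the steel bar, then tilt the foot down until it snaps under the yellow latch, and let go. Leave the violet module where it lies.

Things in the scene. Friction and masses are not known exactly. Their poses are not given: they have to be found in the camera images.
- orange_mid (a point): Centre of the loose ORANGE-topped module, half-way up; 0.18 kg, 64 mm high. Axes: x lengthwise to the lip end, y across, z up. Housing 92 (x) x 40 (y) mm, from 8 mm below this point to 32 mm above; grasp it across the 40 mm. Two black legs stand 24 mm below it: at +x the lip, leaning 15 degrees inwards, its tip 36 to 41 mm ahead; at -x the foot, its round 8 mm toe jutting to 53 mm behind.
- orange_hook (a point): Corner inside the orange module's lip, where the bar's centre lies when hooked: 34 mm along +x and 14 mm below orange_mid, same axes. The housing's flat underside is 6 mm above this point, the lip's inner face 6.5 mm ahead, the lip's tip 18 mm below. Mounted, this point lies at deck's origin and the module's axes match the deck's. Lip end: green dot on top; foot end: white patch.
- deck: Fixed rail sloping 25 degrees. Origin: centre line of its 12 mm steel bar at the green mark, 85 mm above the bench. x up the slope, away from the robot; y along the bar; z square to the face. Free at y -85 to 85 mm (blue cheek, 10 mm above the bar's centre; mounted grey module); 35 mm clear beyond and under the bar. White panel at z -18 mm. A level module is 25 degrees short of mounted: tilt it about the bar.
- latch (a joint): Yellow sprung strip along the rail's lower edge, m: 0 = forward, to 0.010 = pushed back down the slope. Nose at x -81.5, z -8 to -4 mm of deck, steep ramp above to z +6. The toe pushes it back about 5 mm, then it springs over the toe to 0. Spring 1 N at rest, 2 N when passed: the module needs a push of 5 to 20 N. A low blue rib at x -73 to -67, top at z -7, guides the foot's inner side.
- violet_mid (a point): Centre of the other loose module, same shape, size and axes, with a dark VIOLET top: not wanted, it must stay where it lies.
Not all that is in view belongs to the job. Of the things that look like the part that bears orange_mid, take the one that is farthest from the robot's base at the start.

How it is judged (in metres and radians):
On the way:
1. the orange module's lip is behind the bar while its foot is still raised (hook point within 10 mm of the bar's centre in x and 8 mm in z, at least 8 degrees short of mounted) (x of orange_hook in the frame of deck between -0.01 and 0.01 m and z of orange_hook in the frame of deck between -0.008 and 0.008 m and angle between the z axis of orange_hook and the z axis of deck, either way round above 0.14 rad), for 0.1 s.
At the end, for the whole second after the job is handed in: The orange module is on the rail within 25 mm of the green mark, hook point within 8 mm of the bar's centre, parallel to the face within 6 degrees and square to the bar within 10, latch sprung back (under 2.5 mm), at rest; the violet module is within 30 mm of where it lay (x of orange_hook in the frame of deck between -0.008 and 0.008 m and z of orange_hook in the frame of deck between -0.008 and 0.008 m and y of orange_hook in the frame of deck between -0.025 and 0.025 m and angle between the z axis of orange_hook and the z axis of deck, either way round below 0.105 rad and angle between the y axis of orange_hook and the y axis of deck, either way round below 0.17 rad and value of joint latch below 0.0025 m and linear speed of orange below 0.02 m/s and distance of violet_mid from where it was at the start of the episode below 0.03 m); the robot touches nothing.
It fails at once if the violet module is moved by more than 30 mm (distance of violet_mid from where it was at the start of the episode above 0.03 m).
It also fails if it takes over 42 s, if anything falls off the work surface, if the arm or the gripper's body presses on something with over 40 N, if the wrist force passes 120 N, or if a joint passes its speed limit or range.

## Working session

There is one attempt and no reset: what is moved stays moved. The work goes in short steps, Python scripts to look and compute and a shell command to move; the robot and the scene stay as the last step left them, time stands still between calls to the robot, and variables do not carry over. Pictures are saved under pics/ and viewed, and the job is handed in when it is done.

```bash
ls; mkdir -p pics
python3 - <<'E'
from workcell import state, imaging, job, env
import cv2,numpy as np,pickle
s=state();print(s)
for n in ["scene","top"]:
    im,d=imaging.grab_frame(n);c=imaging.camera_info(n)
    pickle.dump((im,d,c),open(f"{n}0.pkl","wb"))
    cv2.imwrite(f"pics/{n}0.png",im[:,:,::-1]);print(n,c)
E
```

```text
pics
{'time_s': 0.0, 'qpos': array([ 7.58582805e+01,  1.83514043e+01,  8.97064678e+01, -1.83356755e-03,
        7.20442999e+01, -1.14663098e+00]), 'qvel': array([-0.0376882 , -0.00967898, -0.07096768, -0.10560345, -0.00597992,
       -0.05621288]), 'effort': array([-5.26027288e-04, -4.12479186e+01, -2.31971133e+01,  7.27207004e-02,
        4.56814142e-02, -1.39945791e-04]), 'ee_pos': array([129.1903771 , 559.77536982, 213.12224466]), 'ee_rot': array([-9.01021865e+01,  3.01675225e-04, -1.29945219e+01]), 'force': array([ 0.02057253,  0.35346817, -0.63961313]), 'torque': array([ 0.00985649,  0.0401401 , -0.00425351]), 'gripper_width': 91.18961202412072}
scene {'fx': 386.2425591278423, 'fy': 386.2425591278423, 'cx': 325.6420475278336, 'cy': 194.6639971578663, 'R': array([[ 0.47650299,  0.87897167, -0.01880713],
       [ 0.62159822, -0.35195103, -0.69981864],
       [-0.62173994,  0.3217752 , -0.71407294]]), 't': array([-162.41729141, -257.64254098, 1057.35840358])}
top {'fx': 448.18311743882197, 'fy': 448.18311743882197, 'cx': 323.63203144246285, 'cy': 197.50751860383087, 'R': array([[-0.01195874, -0.99977249,  0.0176624 ],
       [-0.99869729,  0.01106588, -0.04981226],
       [ 0.04960548, -0.01823508, -0.99860241]]), 't': array([-49.29247401, 444.51281987, 841.16776545])}
```

View pics/scene0.png

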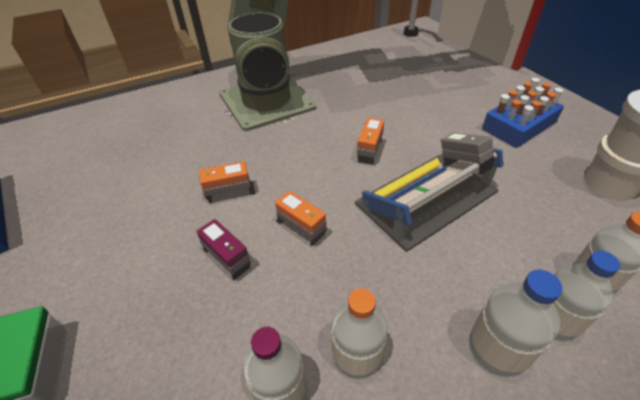

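View pics/top0.png

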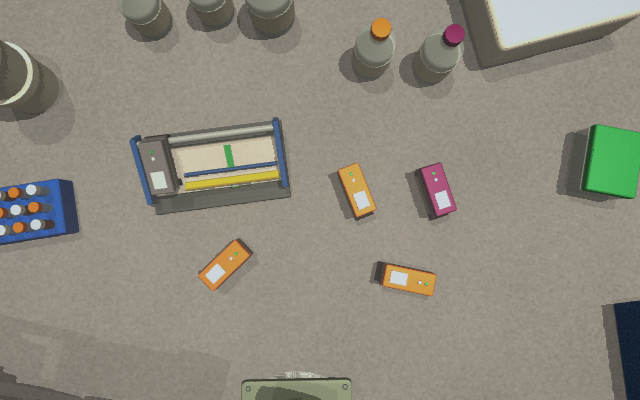

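The scene view shows three orange modules, a violet one and the rail. In the top view, the candidates for orange are (356,190), (225,265) and (408,279). The violet module is at (437,190) and the rail's green mark at (229,156). Next I'll measure them.

```bash
cat > h.py <<'E'
import numpy as np,cv2,pickle
def unproj(u,v,d,c):
    p=np.stack([(u-c['cx'])/c['fx']*d,(v-c['cy'])/c['fy']*d,d],-1)
    return (p-c['t'])@c['R']
def cloud(d,c):
    v,u=np.mgrid[:d.shape[0],:d.shape[1]]
    return unproj(u.astype(float),v.astype(float),d.astype(float),c)
def atz(u,v,z,c):
    r=np.array([(u-c['cx'])/c['fx'],(v-c['cy'])/c['fy'],1])@c['R']
    o=-c['t']@c['R']
    return o+r*(z-o[2])/r[2]
E
python3 - <<'E'
from h import *
im,d,c=pickle.load(open("top0.pkl","rb"));P=cloud(d,c)
for n,(u0,v0) in dict(A=(356,190),B=(225,265),C=(408,279),V=(437,190)).items():
    m=np.zeros(d.shape,bool);m[v0-35:v0+35,u0-35:u0+35]=1
    m&=(d>0)&(P[:,:,2]>57)&(P[:,:,2]<75)
    vv,uu=np.nonzero(m);p=P[m]
    r=cv2.minAreaRect(p[:,:2].astype(np.float32))
    print(n,p.mean(0).round(1),np.median(p[:,2]).round(1),r,'dist',np.hypot(*r[0]).round(0))
h=cv2.resize(im[150:230,310:470],(800,400),interpolation=cv2.INTER_CUBIC);cv2.imwrite('pics/crop1.png',h[:,:,::-1])
h=cv2.resize(im[110:220,120:300],(800,489),interpolation=cv2.INTER_CUBIC);cv2.imwrite('pics/crop2.png',h[:,:,::-1])
E
```

```text
A [ 455.3 -112.4   64.9] 64.9 ((455.4613037109375, -112.64772033691406), (91.80810546875, 40.395877838134766), 20.741758346557617) dist 469.0
B [324.3 124.5  64.7] 64.8 ((323.8960876464844, 125.26272583007812), (40.08024215698242, 92.58485412597656), 43.53950881958008) dist 347.0
C [ 293.9 -202.4   64.8] 64.9 ((293.3607482910156, -202.9349822998047), (92.19522857666016, 40.34272766113281), 77.43769836425781) dist 357.0
V [ 454.2 -258.1   64.9] 65.0 ((454.7031555175781, -258.91522216796875), (91.34941101074219, 40.46498107910156), 17.540159225463867) dist 523.0
```

View pics/crop1.png

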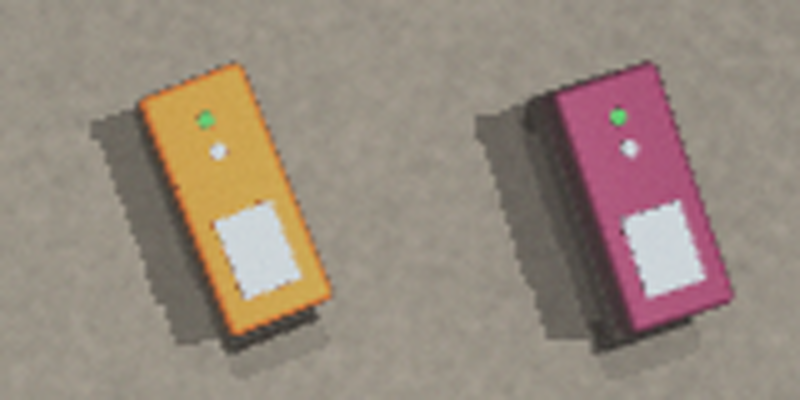

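View pics/crop2.png

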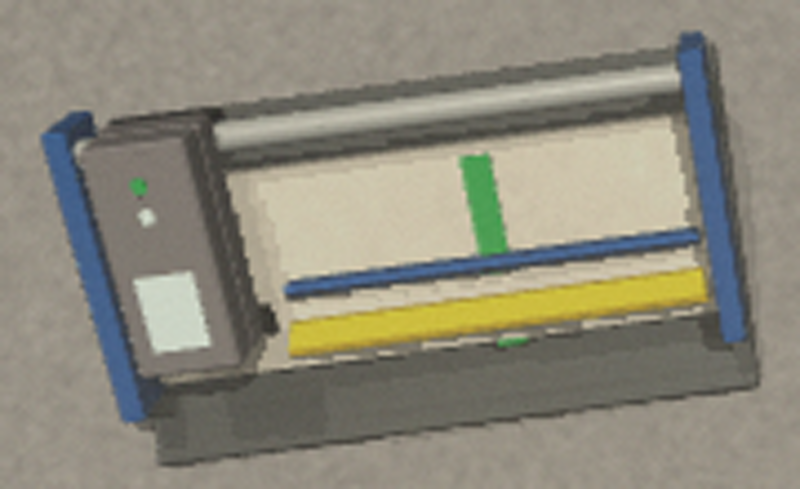

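The first crop shows module A with the green dot (205,120) at its far end and the white patch (258,250) at its near end. It's the farthest orange one at 469 mm, so I choose A. The second crop shows the rail, with the bar from (215,135) to (680,80) and the green mark at (480,200). Next is fitting the deck frame.

```bash
cat > deck.py <<'E'
from h import *
def fit(f,cr):
    im,d,c=pickle.load(open(f,"rb"));P=cloud(d,c)
    hsv=cv2.cvtColor(im,cv2.COLOR_RGB2HSV).astype(int);H,S,V=hsv[...,0],hsv[...,1],hsv[...,2]
    box=np.zeros(d.shape,bool);box[cr[0]:cr[1],cr[2]:cr[3]]=1
    pan=box&(H>8)&(H<28)&(S>20)&(S<75)&(V>165)
    pan=cv2.erode(pan.astype(np.uint8),np.ones((3,3)))>0
    grn=box&(H>45)&(H<80)&(S>110)
    n,l,st,_=cv2.connectedComponentsWithStats(grn.astype(np.uint8));k=1+np.argmax(st[1:,4]);grn=l==k
    p=P[pan&(d>0)]
    for _ in range(5):
        m=p.mean(0);nrm=np.linalg.svd(p-m,full_matrices=False)[2][2];nrm*=np.sign(nrm[2]);r=(p-m)@nrm;p=p[abs(r)<max(2.5*r.std(),1)]
    print('panel n',len(p),'normal',nrm.round(4),'tilt',np.degrees(np.arccos(nrm[2])).round(2),'rms',r.std().round(2))
    x=np.array([0,0,1])-nrm*nrm[2];x/=np.linalg.norm(x);y=np.cross(nrm,x)
    print('yaw',np.degrees(np.arctan2(x[1],x[0])))
    g=P[grn&(d>0)]; print('green',grn.sum(),g.mean(0).round(1), 'y-ext',((g-m)@y).min(),((g-m)@y).max())
    return P,im,m,nrm,x,y,g,box,(H,S,V)
if __name__=='__main__':
    P,im,m,n,x,y,g,box,(H,S,V)=fit('top0.pkl',(110,215,130,295))
    # PCA dir of green strip
    q=g-g.mean(0);d1=np.linalg.svd(q,full_matrices=False)[2][0];print('greendir',d1, np.degrees(np.arctan2(d1[1],d1[0])))
    # bar: points 18+... above panel plane
    Q=np.stack([(P-m)@x,(P-m)@y,(P-m)@n],-1)
    yg=((g-m)@y).mean()
    mask=box&(abs(Q[...,1]-yg)<70)&(Q[...,2]>12)&(Q[...,2]<40)&(S<60)&(Q[...,0]>20)
    b=Q[mask];print('bar n',len(b),b.min(0),b.max(0),np.median(b,0))
    A=np.c_[b[:,1],np.ones(len(b))];co=np.linalg.lstsq(A,b[:,0],rcond=None)[0];print('bar slope deg',np.degrees(np.arctan(co[0])))
    print('bar x at mark',co@[yg,1],'ztop',np.percentile(b[:,2],95))
    yel=box&(H>20)&(H<33)&(S>150);print('yellow',Q[yel].min(0),Q[yel].max(0),np.median(Q[yel],0))
    o=m+x*(co@[yg,1])+y*yg+n*18;print('origin est',o)
    blue=box&(H>100)&(H<120)&(S>120)
    print('blue y',np.percentile(Q[blue][:,1]-yg,[1,10,50,90,99]))
E
python3 deck.py
```

```text
panel n 2118 normal [-0.4215 -0.051   0.9054] tilt 25.12 rms 1.28
yaw 6.894888646574354
green 125 [520.1 118.   51.2] y-ext -16.733441462378536 -6.349272744547375
greendir [-0.89677308 -0.11559005 -0.42712642] -172.65532573030086
bar n 563 [ 40.82762031 -81.47720402  15.65337022] [53.9622815  58.27547748 27.5596489 ] [ 48.3142365  -11.9474855   23.02141558]
bar slope deg -0.10031351970017559
bar x at mark 48.02126691519928 ztop 25.724254312840877
yellow [ -45.31325681 -153.09689547    8.47203601] [222.42960079  73.65116803 794.11465897] [-38.83430861 -11.95904059  19.79998946]
origin est [554.98808184 122.21304201  86.26409204]
blue y [-97.55763926 -94.50926235 149.12175793 153.25162915 154.8690758 ]
```

```bash
cat > go.py <<'E'
from h import *
from scipy.spatial.transform import Rotation as R
from workcell import state
import sys
def rot(yaw,tilt=0): return R.from_euler('xyz',[-90,-tilt,yaw],degrees=True)
def rel(p,Rt,s=None):
    s=s or state();R0=R.from_euler('xyz',s['ee_rot'],degrees=True)
    d=R0.inv().apply(np.array(p)-s['ee_pos'])/10;w=(R0.inv()*Rt).as_rotvec(degrees=True)
    return d.round(2),w.round(1)
def show(p,yaw,tilt=0):
    d,w=rel(p,rot(yaw,tilt));print('delta_pos',d,'twist',w,'rows',np.linalg.norm(d)/5,np.linalg.norm(w)/8.59)
A=np.array([455.4,-112.6,32]);AY=20.7
def modpt(v,yaw=AY,c=A): return c+R.from_euler('z',yaw,degrees=True).apply(v)
E
python3 -c "
from go import *
g=modpt([-8,0,-4]);print(g);g[2]=160;show(g,AY)"
```

```text
[ 447.91644775 -115.42779875   28.        ]
delta_pos [ 46.24   5.41 -58.62] twist [  0.1 -33.7  -0. ] rows 14.971586555873094 3.9231837447760096
```

```bash
python3 -m pendant '[{"delta_pos":[3.1,0.3,-3.9],"twist":[0,-7,0],"grip":80},{"delta_pos":[6.2,0.6,-7.8],"twist":[0,-14,0],"grip":80},{"delta_pos":[9.3,0.9,-11.7],"twist":[0,-21,0],"grip":80},{"delta_pos":[12.4,1.2,-15.6],"twist":[0,-28,0],"grip":80},{"delta_pos":[15.4,1.5,-19.5],"twist":[0,-33.7,0],"grip":80}]' 50; python3 -c "
from go import *
g=modpt([-8,0,-4]);g[2]=160;show(g,AY)"
```

```text
time_s: 0.6
ee_pos: [235.8, 333.7, 198.6]
ee_rot: [-90.0, 0.0, 21.0]
force: [1.2, -0.6, 0.7]
gripper_width: 72.9
delta_pos [  3.7    3.88 -49.53] twist [ 0.   0.3 -0. ] rows 9.963865314224195 0.034924330616996506
```

```bash
python3 -m pendant '[{"delta_pos":[0.4,0.4,-5],"twist":[0,0.3,0],"grip":80},{"delta_pos":[0.7,0.7,-9.9],"twist":[0,0.3,0],"grip":80},{"delta_pos":[1.1,1.1,-14.8],"twist":[0,0.3,0],"grip":80},{"delta_pos":[1.5,1.5,-19.8],"twist":[0,0.3,0],"grip":80},{"delta_pos":[1.8,1.9,-24.7],"twist":[0,0.3,0],"grip":80}]';  python3 -c "
from go import *
g=modpt([-8,0,-4]);g[2]=160;show(g,AY)"
```

```text
time_s: 1.1
ee_pos: [340.0, 109.1, 179.9]
ee_rot: [-90.0, -0.0, 20.4]
force: [1.1, 0.8, 0.7]
gripper_width: 72.9
delta_pos [  2.28   1.98 -24.81] twist [-0.  -0.3  0. ] rows 4.998619409396958 0.034924330616996506
```

```bash
python3 -m pendant '[{"delta_pos":[0.5,0.4,-4.9],"twist":[0,-0.3,0],"grip":80},{"delta_pos":[0.9,0.8,-9.9],"twist":[0,-0.3,0],"grip":80},{"delta_pos":[1.4,1.2,-14.8],"twist":[0,-0.3,0],"grip":80},{"delta_pos":[1.8,1.6,-19.8],"twist":[0,-0.3,0],"grip":80},{"delta_pos":[2.3,2.0,-24.6],"twist":[0,-0.3,0],"grip":80}]';  python3 - <<'E'
from go import *
from workcell import imaging
import pickle
c=imaging.camera_info('wrist');im,d=imaging.grab_frame('wrist')
pickle.dump((im,d,c),open('w1.pkl','wb'));cv2.imwrite('pics/w1.png',im[:,:,::-1])
P=cloud(d,c);m=(d>0)&(P[...,2]>57)&(P[...,2]<75)&(abs(P[...,0]-455)<75)&(abs(P[...,1]+112)<70)
p=P[m];r=cv2.minAreaRect(p[:,:2].astype(np.float32));print(len(p),r,np.median(p[:,2]))
g=modpt([-8,0,-4]);show(g,AY);print(state()['qpos'].round(1),state()['ee_pos'])
E
```

```text
time_s: 1.6
ee_pos: [447.2, -113.8, 159.6]
ee_rot: [-90.0, -0.0, 20.6]
force: [0.8, 0.9, 0.8]
gripper_width: 72.8
4458 ((454.2524719238281, -114.58502197265625), (91.0832290649414, 40.0554313659668), 20.856597900390625) 64.51252204277404
delta_pos [-0.19 13.12  0.61] twist [ 0.4 -0.2  0.1] rows 2.6271094381468005 0.05334779621601677
[ -16.1   11.1  108.2   -0.3   60.4 -126.5] [ 451.30824225 -119.76052345  159.2144482 ]
```

View pics/w1.png

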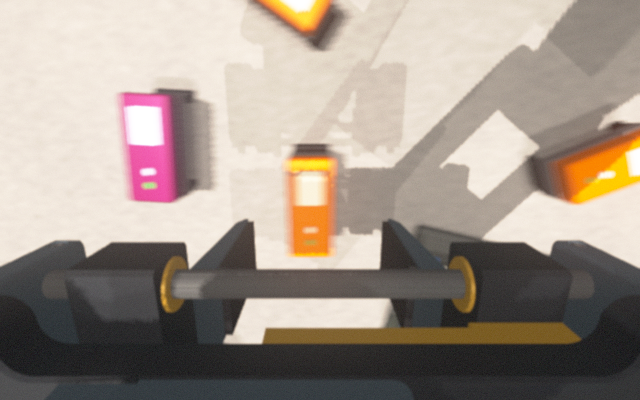

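The wrist view, taken while still settling, shows the orange module centred between the fingers at (312,210), green dot near, and violet to the left at (148,145). I'll descend part way, let it settle and measure again.

```bash
python3 -m pendant '[{"delta_pos":[0,3,0],"twist":[0,0,0],"grip":80},{"delta_pos":[0,4.5,0],"twist":[0,0,0],"grip":80},{"delta_pos":[0,4.5,0],"twist":[0,0,0],"grip":80},{"delta_pos":[0,4.5,0],"twist":[0,0,0],"grip":80},{"delta_pos":[0,4.5,0],"twist":[0,0,0],"grip":80}]';  python3 - <<'E'
from go import *
from workcell import imaging
import pickle
s=state();c=imaging.camera_info('wrist');im,d=imaging.grab_frame('wrist')
pickle.dump((im,d,c),open('w2.pkl','wb'))
P=cloud(d,c);m=(d>0)&(P[...,2]>57)&(P[...,2]<75)&(abs(P[...,0]-455)<75)&(abs(P[...,1]+112)<50)
p=P[m];r=cv2.minAreaRect(p[:,:2].astype(np.float32));print(len(p),r,np.median(p[:,2]))
print(s['ee_pos'],s['qvel'].round(2));g=modpt([-8,0,-4]);show(g,AY);print(state()['qpos'].round(1),state()['ee_pos'])
E
```

```text
time_s: 2.15
ee_pos: [447.7, -111.5, 115.9]
ee_rot: [-90.1, -0.1, 20.7]
force: [-0.3, 0.7, 0.1]
gripper_width: 72.9
5655 ((450.609375, -115.89753723144531), (83.32322692871094, 40.13509750366211), 20.7128849029541) 64.52827121285678
[ 447.70115979 -111.46912524  115.88725737] [ 0.08 -0.37 -0.12 -0.02 -0.14  0.14]
delta_pos [-0.14  8.79 -0.36] twist [0.1 0.  0.1] rows 1.7596965647520026 0.0164634873384528
[ -15.4   13.4  112.4    0.    54.1 -126.2] [ 447.72800771 -111.49458348  115.94529953]
```

```bash
sed -i 's/^A=.*;AY/A=np.array([455.0,-113.5,32]);AY/' go.py; python3 -m pendant '[{"delta_pos":[-0.2,2,-0.4],"twist":[0,0,0],"grip":80},{"delta_pos":[-0.2,5,-0.4],"twist":[0,0,0],"grip":80},{"delta_pos":[-0.2,7.5,-0.4],"twist":[0,0,0],"grip":80},{"delta_pos":[-0.2,8.8,-0.4],"twist":[0,0,0],"grip":80},{"delta_pos":[-0.2,8.8,-0.4],"twist":[0,0,0],"grip":80}]'
python3 -m pendant '[{"delta_pos":[0,0,0],"twist":[0,0,0],"grip":60},{"delta_pos":[0,0,0],"twist":[0,0,0],"grip":20},{"delta_pos":[0,0,0],"twist":[0,0,0],"grip":20},{"delta_pos":[0,0,0],"twist":[0,0,0],"grip":20},{"delta_pos":[0,0,0],"twist":[0,0,0],"grip":20}]' 50; python3 -c "
from go import *
g=modpt([-8,0,-4]);show(g,AY)"
```

```text
time_s: 2.7
ee_pos: [445.8, -115.6, 26.1]
ee_rot: [-89.9, 0.1, 20.7]
force: [1.4, -0.9, 0.4]
gripper_width: 72.9
time_s: 3.2
ee_pos: [447.0, -116.1, 27.5]
ee_rot: [-90.0, -0.1, 20.7]
force: [-0.2, -0.2, 2.6]
gripper_width: 39.8
delta_pos [ 0.04 -0.05 -0.04] twist [0.  0.  0.1] rows 0.0150996688705415 0.011641443538998836
```

```bash
python3 -m pendant '[{"delta_pos":[0,-2,0],"twist":[0,0,0],"grip":20},{"delta_pos":[0,-6,0],"twist":[0,0,0],"grip":20},{"delta_pos":[0,-10,0],"twist":[0,0,0],"grip":20},{"delta_pos":[0,-14,0],"twist":[0,0,0],"grip":20},{"delta_pos":[0,-17,0],"twist":[0,0,0],"grip":20}]'
python3 - <<'E'
from deck import *
from scipy.optimize import least_squares
from workcell import imaging
for f,cr in (('top0.pkl',(110,215,130,295)),('scene0.pkl',(130,250,350,510))):
    P,im,m,n,x,y,g,box,(H,S,V)=fit(f,cr)
    # nominal frame with exact 25 tilt, yaw 7
    Q=np.stack([(P-m)@x,(P-m)@y,(P-m)@n],-1);yg=((g-m)@y).mean()
    mk=box&(abs(Q[...,1]-yg)<60)&(Q[...,2]>14)&(Q[...,2]<27)&(S<60)&(Q[...,0]>20)&(Q[...,0]<70)
    b=Q[mk]
    fun=lambda p:np.hypot(b[:,0]-p[0]-p[2]*(b[:,1]-yg),b[:,2]-p[1])-6
    s=least_squares(fun,[48,18,0],loss='soft_l1');
    print(f,len(b),'fit',s.x,'origin',m+x*s.x[0]+y*yg+n*s.x[1], 'med resid',np.median(abs(fun(s.x))))
E
```

```text
time_s: 3.7
ee_pos: [446.7, -116.1, 199.3]
ee_rot: [-90.1, -0.1, 20.7]
force: [0.9, 0.3, -1.7]
gripper_width: 39.7
panel n 2118 normal [-0.4215 -0.051   0.9054] tilt 25.12 rms 1.28
yaw 6.894888646574354
green 125 [520.1 118.   51.2] y-ext -16.733441462378536 -6.349272744547375
top0.pkl 480 fit [ 4.70125594e+01  1.82359095e+01 -3.07481907e-03] origin [553.98196966 122.09138012  86.04942769] med resid 0.6200511495201013
panel n 477 normal [-0.7478 -0.0893  0.6579] tilt 48.86 rms 2.29
yaw 6.809033451547175
green 17 [513.8 115.3  47.1] y-ext -12.980389981515899 -6.410568397528708
scene0.pkl 0 fit [48. 18.  0.] origin [547.65907649 119.32258058 110.16117525] med resid nan
  return _methods._mean(a, axis=axis, dtype=dtype,
  ret = ret.dtype.type(ret / rcount)
```

```bash
cat >> go.py <<'E'
O=np.array([554.,122.1,85.3]);DY=6.9;T=np.array([-42,0,9.5])
def hookpose(dx,dz,tilt=0,world=True,dy=0):
    # hook point at bar centre + dx along deck heading (level) and dz up; tilt = degrees from level toward mounted
    R1=R.from_euler('xyz',[0,-tilt,DY],degrees=True);Rl=R.from_euler('z',DY,degrees=True)
    return O+Rl.apply([dx,dy,dz])+R1.apply(T)
E
python3 -c "
from go import *
print(hookpose(12,95));show(hookpose(12,95),DY);show(hookpose(12,45),DY)"
```

```text
[524.21727974 118.49589483 189.8       ]
delta_pos [15.54  0.95 19.2 ] twist [ 0.1 13.8  0.1] rows 4.9438207896322455 1.6066035644536443
delta_pos [15.53  5.95 19.21] twist [ 0.1 13.8  0.1] rows 5.081761505619878 1.6066035644536443
```

```bash
python3 -m pendant '[{"delta_pos":[2.5,0.2,3.1],"twist":[0,3,0],"grip":20},{"delta_pos":[5.5,0.4,6.8],"twist":[0,7,0],"grip":20},{"delta_pos":[8.6,0.6,10.6],"twist":[0,11,0],"grip":20},{"delta_pos":[11.6,0.8,14.4],"twist":[0,13.8,0],"grip":20},{"delta_pos":[14.5,0.9,18.0],"twist":[0,13.8,0],"grip":20}]';python3 -c "
from go import *
show(hookpose(12,45),DY)"
```

```text
time_s: 4.2
ee_pos: [518.3, 105.6, 187.5]
ee_rot: [-90.0, 0.1, 6.9]
force: [0.3, -0.9, -1.8]
gripper_width: 39.6
delta_pos [0.75 4.77 1.21] twist [ 0.  -0.  -0.1] rows 0.9955802328290773 0.011641443538998836
```

```bash
python3 -m pendant '[{"delta_pos":[0.9,1,1.2],"twist":[0,0,0],"grip":20},{"delta_pos":[0.9,3,1.2],"twist":[0,0,0],"grip":20},{"delta_pos":[0.9,4.5,1.2],"twist":[0,0,0],"grip":20},{"delta_pos":[0.9,4.5,1.2],"twist":[0,0,0],"grip":20},{"delta_pos":[0.9,4.5,1.2],"twist":[0,0,0],"grip":20}]';python3 - <<'E'
from go import *
from workcell import imaging
show(hookpose(12,45),DY)
for n in ('wrist','scene'):
    c=imaging.camera_info(n);im,d=imaging.grab_frame(n);pickle.dump((im,d,c,state()),open(n+'3.pkl','wb'))
    if n=='scene': im=cv2.resize(im[80:260,320:560],(800,600),interpolation=cv2.INTER_CUBIC)
    cv2.imwrite(f'pics/{n}3.png',im[:,:,::-1])
show(hookpose(12,45),DY)
E
```

```text
time_s: 4.7
ee_pos: [525.8, 116.1, 142.7]
ee_rot: [-90.0, 0.1, 6.9]
force: [1.0, 0.9, -1.9]
gripper_width: 39.7
delta_pos [-0.13  0.29  0.25] twist [ 0.  -0.  -0.1] rows 0.0808702664766229 0.011641443538998836
delta_pos [-0.21  0.4   0.25] twist [-0.  -0.   0.1] rows 0.10326664514740469 0.011641443538998836
```

View pics/wrist3.png

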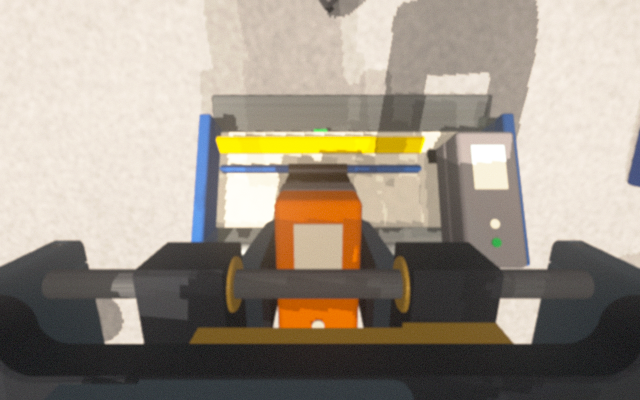

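View pics/scene3.png

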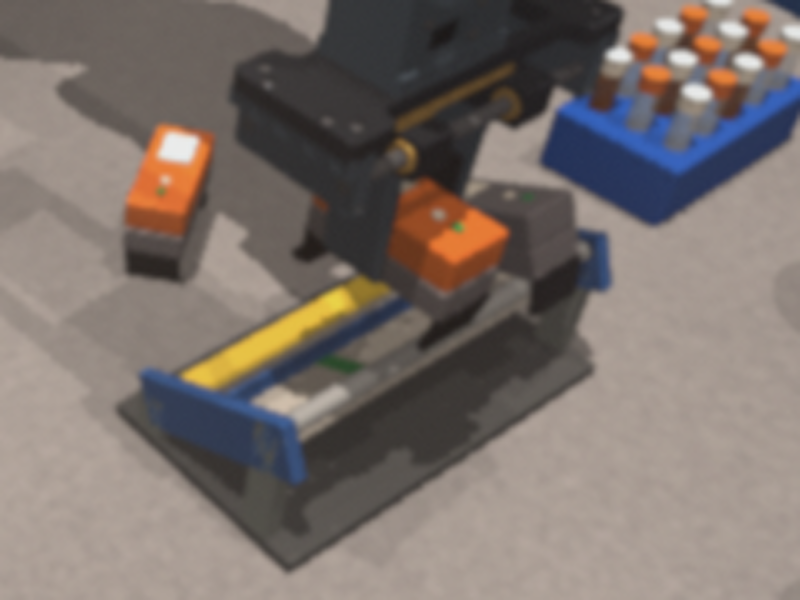

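The wrist view shows the module held at (318,250), its foot (320,175) over the rib and latch. The green tick is at (320,131). The scene view shows the lip end (455,300) above the bar. Next I'll work out the relative offsets from the wrist depth.

Run:
```python
from go import *
im,d,c,s=pickle.load(open('wrist3.pkl','rb'));P=cloud(d,c)
Rd=R.from_euler('xyz',[0,-25,DY],degrees=True).as_matrix()
Q=(P-O)@Rd   # deck coords per estimate
hsv=cv2.cvtColor(im,cv2.COLOR_RGB2HSV).astype(int);H,S,V=hsv[...,0],hsv[...,1],hsv[...,2]
ok=d>0
yel=ok&(H>24)&(H<33)&(S>180);yel[:125]=0;yel[160:]=0
print('yellow',yel.sum(),np.percentile(Q[yel],[2,50,98],axis=0).round(1))
rib=ok&(H>100)&(H<120)&(S>120);rib[:160]=0;rib[175:]=0;rib[:,:222]=0;rib[:,420:]=0
print('rib',rib.sum(),np.percentile(Q[rib],[2,10,50,90,98],axis=0).round(1))
pan=ok&(abs(Q[...,2]+18)<6)&(V>190)&(S<60);pan[:178]=0;pan[225:]=0;pan[:,:225]=0;pan[:,430:]=0
p=P[pan];m=p.mean(0);n=np.linalg.svd(p-m,full_matrices=False)[2][2];n*=np.sign(n[2]);print('panel',pan.sum(),n,np.degrees(np.arccos(n[2])),'z in deck',np.median(Q[pan][:,2]))
gm=ok&(H>45)&(H<80)&(S>110);gm[:125]=0;gm[140:]=0;print('green tick',gm.sum(),np.median(Q[gm],0) if gm.any() else '')
bl=ok&(H>100)&(H<120)&(S>120);bl[:120]=0;bl[240:]=0
print('right cheek y',np.percentile(Q[bl&(np.arange(640)<218)][:,1],[5,50,95]),'left',np.percentile(Q[bl&(np.arange(640)>490)][:,1],[5,50,95]))
# module top
ore=ok&(H<14)&(S>150);ore[:185]=0;ore[270:]=0;ore[:,:270]=0;ore[:,365:]=0
wp=(ok&(S<60)&(V>150));
R0=R.from_euler('xyz',s['ee_rot'],degrees=True).as_matrix()
Tm=(P-s['ee_pos'])@R0  # tool coords
t=Tm[ore];print('orange tool coords',np.percentile(t,[1,5,50,95,99],axis=0).round(1))
# plane of top
top=t[abs(t[:,1]-np.percentile(t[:,1],20))<4]
mm=top.mean(0);nn=np.linalg.svd(top-mm,full_matrices=False)[2][2];print('top normal tool',nn.round(3),'mean',mm.round(1))
print(s['ee_pos'],s['ee_rot'])
```

```text
yellow 2683 [[-91.8 -82.7  -4.5]
 [-86.6 -15.9   2.4]
 [-82.1  80.    7.1]]
rib 185 [[-70.1 -82.5  -9. ]
 [-69.4 -79.1  -8.4]
 [-68.4 -47.4  -7.4]
 [-67.4  78.2  -6.4]
 [-67.2  81.3  -5.8]]
panel 5271 [-0.41901743 -0.05101387  0.90654397] 24.967960194017905 z in deck -17.82360045552919
green tick 25 [-107.95662529   -0.77397877  -19.4055991 ]
right cheek y [-97.66480743 -94.23579083 -90.90846758] left [147.86755946 150.71757889 153.29479693]
orange tool coords [[-38.5 -37.5 -20.1]
 [-38.3 -37.1 -19. ]
 [-28.9 -35.8  -8.3]
 [ -7.5 -21.8  18.1]
 [ -5.1 -18.3  19.4]]
top normal tool [-0.017 -1.     0.009] mean [-24.8 -35.9  -4.5]
[526.33168974 116.22062123 143.42177779] [-9.00008268e+01 -4.11680317e-02  6.87733398e+00]
```

```bash
sed -i 's/T=np.array.*/T=np.array([-41.7,0,10.0])/' go.py; python3 -c "
from go import *
show(hookpose(11,1.5),DY)"
```

```text
delta_pos [-0.28  4.7   0.25] twist [-0.  -0.   0.1] rows 0.942993107079792 0.011641443538998836
```

```bash
python3 -m pendant '[{"delta_pos":[-0.28,1.0,0.25],"twist":[0,0,0],"grip":20},{"delta_pos":[-0.28,2.2,0.25],"twist":[0,0,0],"grip":20},{"delta_pos":[-0.28,3.3,0.25],"twist":[0,0,0],"grip":20},{"delta_pos":[-0.28,4.2,0.25],"twist":[0,0,0],"grip":20},{"delta_pos":[-0.28,4.2,0.25],"twist":[0,0,0],"grip":20}]';python3 -c "
from go import *
show(hookpose(11,1.5),DY)
show(hookpose(0,1),DY)"
```

```text
time_s: 5.3
ee_pos: [521.7, 118.5, 99.1]
ee_rot: [-90.0, 0.2, 6.9]
force: [0.3, -0.7, -1.9]
gripper_width: 39.8
delta_pos [ 0.18  0.23 -0.03] twist [ 0.   0.  -0.2] rows 0.05871967302361279 0.023282887077997673
delta_pos [-0.92  0.28 -0.03] twist [ 0.   0.  -0.2] rows 0.1924266093865399 0.023282887077997673
```

```bash
python3 -m pendant '[{"delta_pos":[0.1,0.2,0],"twist":[0,0,0],"grip":20},{"delta_pos":[-0.2,0.28,0],"twist":[0,0,0],"grip":20},{"delta_pos":[-0.5,0.28,0],"twist":[0,0,0],"grip":20},{"delta_pos":[-0.8,0.28,0],"twist":[0,0,0],"grip":20},{"delta_pos":[-0.8,0.28,0],"twist":[0,0,0],"grip":20}]';python3 - <<'E'
from go import *
from workcell import imaging
show(hookpose(0,0),DY)
c=imaging.camera_info('scene');im,d=imaging.grab_frame('scene')
cv2.imwrite('pics/scene4.png',cv2.resize(im[110:230,370:530],(800,600),interpolation=cv2.INTER_CUBIC)[:,:,::-1])
show(hookpose(0,0),DY)
E
```

```text
time_s: 5.8
ee_pos: [514.5, 117.8, 98.4]
ee_rot: [-90.0, -0.0, 6.9]
force: [0.3, 0.6, -2.7]
gripper_width: 40.0
delta_pos [-0.2   0.31 -0.04] twist [-0.  0.  0.] rows 0.07421590126111789 0.0
delta_pos [-0.23  0.31 -0.04] twist [-0.  0.  0.] rows 0.07761443164772902 0.0
```

View pics/scene4.png

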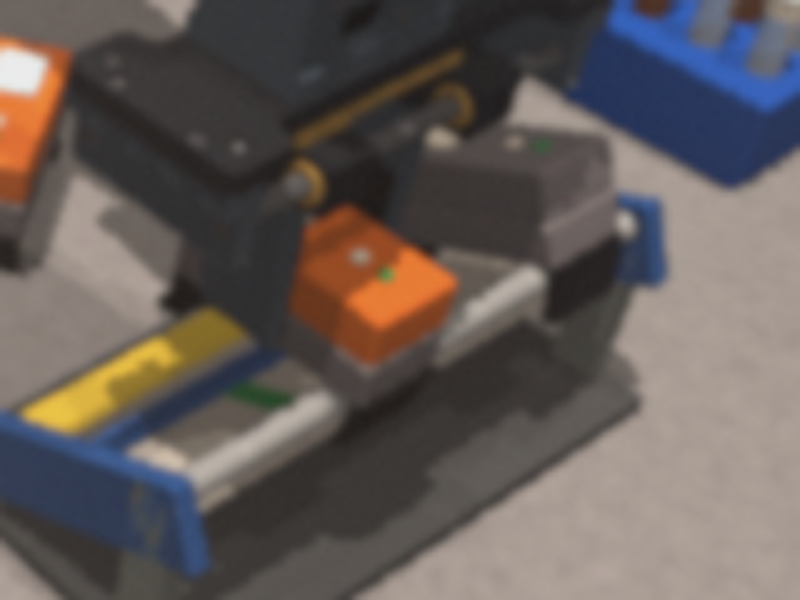

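```bash
python3 -m pendant '[{"delta_pos":[0,0,0],"twist":[0,0,0],"grip":20},{"delta_pos":[0,0,0],"twist":[0,0,0],"grip":20},{"delta_pos":[0,0,0],"twist":[0,0,0],"grip":20},{"delta_pos":[0,0,0],"twist":[0,0,0],"grip":20},{"delta_pos":[0,0,0],"twist":[0,0,0],"grip":20}]';python3 - <<'E'
from go import *
from workcell import imaging
show(hookpose(0,0),DY)
s=state();c=imaging.camera_info('wrist');im,d=imaging.grab_frame('wrist');pickle.dump((im,d,c,s),open('wrist5.pkl','wb'))
cv2.imwrite('pics/wrist5.png',im[:,:,::-1])
P=cloud(d,c)
Rd=R.from_euler('xyz',[0,-25,DY],degrees=True).as_matrix();Q=(P-O)@Rd
hsv=cv2.cvtColor(im,cv2.COLOR_RGB2HSV).astype(int);H,S,V=hsv[...,0],hsv[...,1],hsv[...,2];ok=d>0
gm=ok&(H>45)&(H<80)&(S>110)&(Q[...,2]<-8);print('green',gm.sum(),np.median(Q[gm],0))
ore=ok&(H<14)&(S>150);ore[:,:270]=0;ore[:,365:]=0
R0=R.from_euler('xyz',s['ee_rot'],degrees=True).as_matrix();t=((P-s['ee_pos'])@R0)[ore]
print(np.percentile(t,[1,5,50,95,99],axis=0).round(1))
top=t[abs(t[:,1]-np.percentile(t[:,1],20))<3];mm=top.mean(0);nn=np.linalg.svd(top-mm,full_matrices=False)[2][2];print(nn,mm)
# bar position in scene picture
c=imaging.camera_info('scene');q=c['R']@O+c['t'];print('O px scene',q[0]/q[2]*c['fx']+c['cx'],q[1]/q[2]*c['fy']+c['cy'])
E
```

```text
time_s: 6.35
ee_pos: [515.1, 117.8, 98.1]
ee_rot: [-90.0, -0.0, 6.9]
force: [-0.5, 0.4, -2.2]
gripper_width: 39.6
delta_pos [-0.25  0.28 -0.04] twist [-0.  0.  0.] rows 0.0754983443527075 0.0
green 46 [-107.98681998   -0.90906612  -19.01415194]
[[-38.  -95.8 -20.2]
 [-37.9 -37.9 -19.3]
 [-26.  -36.4  -7.8]
 [ 12.3 -22.2  18.5]
 [ 23.7 -18.9  19.5]]
[-0.0031984  -0.99997436  0.00640643] [-17.93880477 -36.58679556  -4.21702583]
O px scene 441.4565493927886 185.75519538214252
```

View pics/wrist5.png

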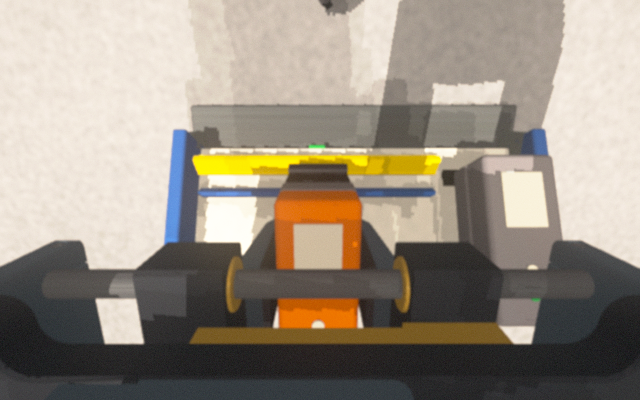

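The wrist view shows the module centred on the green tick at (317,147) with its toe (318,170) over the latch. I'll lower 3 mm further and pull back 2.5 mm.

```bash
python3 -m pendant '[{"delta_pos":[0,0.15,0],"twist":[0,0,0],"grip":20},{"delta_pos":[0,0.3,0],"twist":[0,0,0],"grip":20},{"delta_pos":[-0.15,0.3,0],"twist":[0,0,0],"grip":20},{"delta_pos":[-0.25,0.3,0],"twist":[0,0,0],"grip":20},{"delta_pos":[-0.25,0.3,0],"twist":[0,0,0],"grip":20}]';python3 -c "
from go import *
show(hookpose(0,0),DY);print(state()['force'])"
```

```text
time_s: 6.9
ee_pos: [512.3, 117.5, 95.1]
ee_rot: [-90.0, 0.0, 6.9]
force: [-1.0, 0.3, -1.6]
gripper_width: 39.8
delta_pos [ 0.02 -0.02 -0.04] twist [-0.  0. -0.] rows 0.009797958971132713 0.0
[-0.96142001  0.25271925 -1.61606046]
```

```bash
cat >> go.py <<'E'
def tilts(l,dx=0,dz=0,s=None):
    s=state()
    for t in l:
        d,w=rel(hookpose(dx,dz,t),rot(DY,t),s);print(t,d,w)
E
python3 -c "
from go import *
tilts([3,6,9,12,15,18,20,22,25,26])"
```

```text
3 [-0.02  0.2  -0.04] [-0.  0. -3.]
6 [-0.06  0.42 -0.04] [-0.  0. -6.]
9 [-0.08  0.65 -0.04] [-0.  0. -9.]
12 [-0.09  0.87 -0.04] [ -0.   0. -12.]
15 [-0.09  1.1  -0.04] [ -0.   0. -15.]
18 [-0.08  1.32 -0.04] [ -0.   0. -18.]
20 [-0.07  1.47 -0.04] [ -0.   0. -20.]
22 [-0.05  1.62 -0.04] [ -0.   0. -22.]
25 [-0.01  1.84 -0.04] [ -0.   0. -25.]
26 [ 0.01  1.91 -0.04] [ -0.   0. -26.]
```

```bash
python3 -m pendant '[{"delta_pos":[-0.03,0.22,0],"twist":[0,0,-3],"grip":20},{"delta_pos":[-0.06,0.44,0],"twist":[0,0,-6],"grip":20},{"delta_pos":[-0.08,0.66,0],"twist":[0,0,-9],"grip":20},{"delta_pos":[-0.09,0.88,0],"twist":[0,0,-12],"grip":20},{"delta_pos":[-0.09,1.1,0],"twist":[0,0,-15],"grip":20}]' 60;python3 -c "
from go import *
print(state()['force']);tilts([15,17,19,21,23,25,26])"
```

```text
time_s: 7.4
ee_pos: [511.8, 117.4, 84.5]
ee_rot: [-90.0, -15.2, 6.9]
force: [-0.0, -1.1, -0.4]
gripper_width: 39.8
[-0.037245   -1.05012271 -0.42139157]
15 [-0.05  0.02 -0.04] [-0.   0.   0.2]
17 [-0.08  0.17 -0.04] [-0.   0.  -1.8]
19 [-0.11  0.32 -0.04] [-0.   0.  -3.8]
21 [-0.13  0.46 -0.04] [-0.   0.  -5.8]
23 [-0.15  0.61 -0.04] [-0.   0.  -7.8]
25 [-0.16  0.76 -0.04] [-0.   0.  -9.8]
26 [-0.17  0.84 -0.04] [ -0.    0.  -10.8]
```

Tracking is good and there's no contact load, so I'll continue to 25°.

```bash
python3 -m pendant '[{"delta_pos":[-0.08,0.17,0],"twist":[0,0,-1.8],"grip":20},{"delta_pos":[-0.11,0.32,0],"twist":[0,0,-3.8],"grip":20},{"delta_pos":[-0.13,0.46,0],"twist":[0,0,-5.8],"grip":20},{"delta_pos":[-0.15,0.61,0],"twist":[0,0,-7.8],"grip":20},{"delta_pos":[-0.16,0.77,0],"twist":[0,0,-9.8],"grip":20}]';python3 - <<'E'
from go import *
from workcell import imaging
print(state()['force']);tilts([25,26,27,28])
s=state();c=imaging.camera_info('wrist');im,d=imaging.grab_frame('wrist');pickle.dump((im,d,c,s),open('wrist6.pkl','wb'))
cv2.imwrite('pics/wrist6.png',cv2.resize(im[80:300,160:500],(800,518),interpolation=cv2.INTER_CUBIC)[:,:,::-1])
E
```

```text
time_s: 7.9
ee_pos: [512.5, 117.6, 76.8]
ee_rot: [-90.0, -24.9, 6.9]
force: [0.3, -0.3, -2.8]
gripper_width: 39.7
[ 0.25938202 -0.28066392 -2.78972945]
25 [-0.03 -0.   -0.05] [-0.  -0.  -0.1]
26 [-0.04  0.07 -0.05] [-0.  -0.  -1.1]
27 [-0.06  0.14 -0.05] [-0.  -0.  -2.1]
28 [-0.07  0.22 -0.05] [-0.  -0.  -3.1]
```

View pics/wrist6.png

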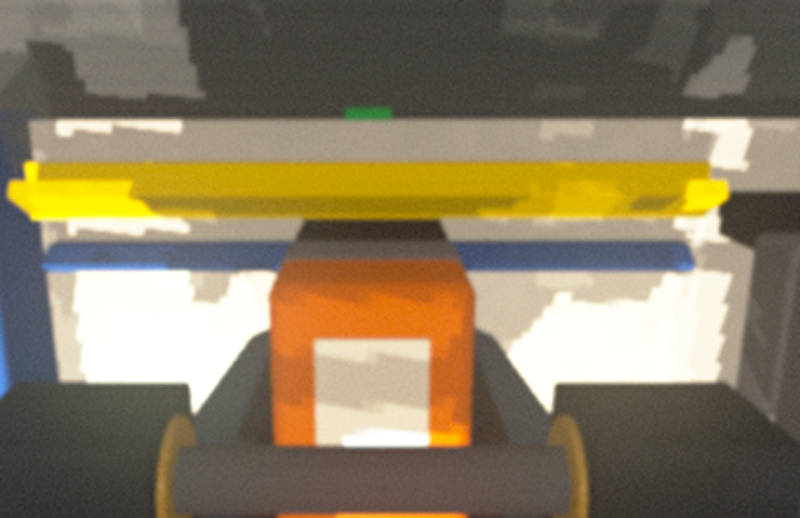

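The view shows the toe at (378,230) vanishing beneath the yellow strip's edge (380,215). I'll check the latch position and the module's attitude from the depth.

```bash
cat > chk.py <<'E'
from go import *
def chk(f):
    im,d,c,s=pickle.load(open(f,'rb'));P=cloud(d,c)
    Rd=R.from_euler('xyz',[0,-25,DY],degrees=True).as_matrix();Q=(P-O)@Rd
    hsv=cv2.cvtColor(im,cv2.COLOR_RGB2HSV).astype(int);H,S,V=hsv[...,0],hsv[...,1],hsv[...,2];ok=d>0
    yel=ok&(H>22)&(H<34)&(S>180)&(Q[...,0]<-70)&(Q[...,0]>-110)&(abs(Q[...,2])<15)
    print('yellow',yel.sum(),np.percentile(Q[yel],[2,50,98],axis=0).round(1).tolist())
    pan=ok&(abs(Q[...,2]+18)<5)&(Q[...,0]>-60)&(Q[...,0]<-15)&(abs(Q[...,1])<80)
    p=P[pan];m=np.median(p,0);p=p[abs((p-m)@Rd[:,2])<3];m=p.mean(0);n=np.linalg.svd(p-m,full_matrices=False)[2][2];n*=np.sign(n[2]);print('panel',len(p),n.round(3),'z',np.median((p-O)@Rd[:,2]))
    top=ok&((H<14)&(S>150)|(S<70)&(V>90))&(Q[...,2]>30)&(Q[...,2]<65)&(abs(Q[...,1])<22)&(Q[...,0]<0)&(Q[...,0]>-85)
    q=Q[top]; z=np.median(q[:,2])
    for _ in range(3): q=q[abs(q[:,2]-z)<5];z=np.median(q[:,2])
    m2=q.mean(0);n2=np.linalg.svd(q-m2,full_matrices=False)[2][2];n2*=np.sign(n2[2])
    print('top',len(q),'mean',m2.round(1),'normal deck',n2.round(3),'x,y range',np.percentile(q,[0.5,99.5],axis=0).round(1).tolist())
    nn=Rd@n2;print('angle to panel',np.degrees(np.arccos(n@nn)))
if __name__=='__main__': chk(__import__('sys').argv[1])
E
python3 chk.py wrist3.pkl; python3 chk.py wrist6.pkl
```

```text
yellow 3234 [[-91.8, -82.5, -4.7], [-86.5, -1.9, 2.2], [-82.0, 79.7, 7.1]]
panel 4452 [-0.413 -0.05   0.909] z -17.849028022509557
top 127 mean [-48.   -4.8  64.2] normal deck [-0.345  0.005  0.939] x,y range [[-52.2, -21.1, 61.8], [-45.6, 14.5, 65.0]]
angle to panel 20.580369088616
yellow 6729 [[-96.0, -82.4, -5.3], [-91.1, -0.3, 0.8], [-83.3, 80.1, 7.2]]
panel 5544 [-0.418 -0.051  0.907] z -17.764307749057796
top 5120 mean [-61.4  -0.9  46.8] normal deck [-0.029  0.     1.   ] x,y range [[-79.1, -19.7, 42.4], [-15.3, 19.8, 48.9]]
angle to panel 1.781495579038832
```

The latch reads pushed back about 4.5 mm, so the toe sits at the nose and hasn't snapped in yet. I'll press on a little further.

```bash
python3 -m pendant '[{"delta_pos":[-0.02,0.1,0],"twist":[0,0,-1],"grip":20},{"delta_pos":[-0.03,0.2,0],"twist":[0,0,-2],"grip":20},{"delta_pos":[-0.03,0.3,0],"twist":[0,0,-3],"grip":20},{"delta_pos":[-0.03,0.3,0],"twist":[0,0,-3],"grip":20},{"delta_pos":[-0.03,0.3,0],"twist":[0,0,-3],"grip":20}]';cat > look.py <<'E'
from go import *
from workcell import imaging
import sys
n=sys.argv[1]
print(state()['force'].round(1));tilts([25])
s=state();c=imaging.camera_info('wrist');im,d=imaging.grab_frame('wrist');pickle.dump((im,d,c,s),open(n+'.pkl','wb'))
cv2.imwrite(f'pics/{n}.png',cv2.resize(im[80:300,160:500],(800,518),interpolation=cv2.INTER_CUBIC)[:,:,::-1])
from chk import chk
chk(n+'.pkl')
E
python3 look.py wrist7
```

```text
time_s: 8.45
ee_pos: [513.4, 117.5, 76.1]
ee_rot: [-90.0, -28.0, 6.9]
force: [-12.1, -1.8, 23.8]
gripper_width: 39.4
[-12.1  -1.8  23.8]
25 [-0.07 -0.11 -0.03] [ 0. -0.  3.]
yellow 7055 [[-96.0, -82.5, -5.0], [-91.4, -1.1, 0.2], [-83.2, 80.0, 7.1]]
panel 5896 [-0.417 -0.051  0.908] z -17.763291015763777
top 5184 mean [-63.6  -1.2  46.1] normal deck [-0.04   0.003  0.999] x,y range [[-80.2, -20.1, 42.0], [-16.4, 19.6, 48.2]]
angle to panel 2.4360140452812886
```

Run:
```python
from go import *
for f in ('wrist3','wrist5','wrist6','wrist7'):
    im,d,c,s=pickle.load(open(f+'.pkl','rb'));P=cloud(d,c)
    Rd=R.from_euler('xyz',[0,-25,DY],degrees=True).as_matrix();Q=(P-O)@Rd
    hsv=cv2.cvtColor(im,cv2.COLOR_RGB2HSV).astype(int);H,S=hsv[...,0],hsv[...,1]
    yel=(d>0)&(H>22)&(H<34)&(S>150)&(Q[...,0]<-70)&(Q[...,0]>-110)&(abs(Q[...,2])<15)&(Q[...,1]<-30)&(Q[...,1]>-75)
    q=Q[yel];print(f)
    for z in range(-8,9,2):
        k=q[abs(q[:,2]-z)<1]
        if len(k)>8: print('  z',z,len(k),np.percentile(k[:,0],[5,50,95]).round(1))
    blu=(d>0)&(H>100)&(H<120)&(S>100)&(abs(Q[...,1]+52)<22)&(abs(Q[...,0]+70)<6)
    print('  rib',np.percentile(Q[blu],[5,50,95],axis=0)[:,[0,2]].round(1).tolist())
```

```text
wrist3
  z -4 107 [-84.  -82.8 -81.9]
  z -2 133 [-85.1 -84.  -82.2]
  z 0 119 [-86.5 -85.2 -84.2]
  z 2 112 [-87.6 -86.4 -85. ]
  z 4 149 [-92.1 -87.7 -86.5]
  z 6 225 [-91.7 -89.5 -87.7]
  z 8 22 [-90.2 -89.3 -88.5]
  rib [[-70.0, -11.1], [-68.5, -7.3], [-67.4, -6.0]]
wrist5
  z -4 117 [-84.  -83.2 -82.5]
  z -2 145 [-84.9 -84.1 -82.9]
  z 0 154 [-86.5 -85.2 -84.2]
  z 2 159 [-87.4 -86.3 -85.4]
  z 4 222 [-92.6 -87.8 -86.5]
  z 6 326 [-92.2 -89.8 -87.9]
  z 8 33 [-90.5 -89.4 -88.7]
  rib [[-70.1, -8.4], [-68.6, -7.2], [-67.4, -5.9]]
wrist6
  z -6 81 [-96.1 -95.5 -91.4]
  z -4 583 [-95.7 -93.4 -83.4]
  z -2 157 [-95.2 -84.3 -83.5]
  z 0 99 [-85.9 -85.2 -84.4]
  z 2 118 [-86.9 -86.6 -85.9]
  z 4 175 [-92.1 -88.1 -86.9]
  z 6 496 [-92.2 -90.2 -88.3]
  z 8 51 [-91.4 -89.7 -89.1]
  rib [[-70.0, -7.9], [-69.5, -6.8], [-69.1, -5.8]]
wrist7
  z -6 37 [-95.9 -94.2 -82.5]
  z -4 675 [-96.  -93.7 -83.5]
  z -2 150 [-95.2 -84.4 -83.6]
  z 0 93 [-86.1 -85.4 -84.6]
  z 2 96 [-87.1 -86.4 -85.7]
  z 4 209 [-92.6 -90.3 -87.2]
  z 6 549 [-92.6 -90.5 -88.3]
  z 8 50 [-90.9 -89.8 -89.2]
  rib [[-70.0, -7.7], [-69.5, -6.7], [-69.0, -5.9]]
```

View pics/wrist7.png

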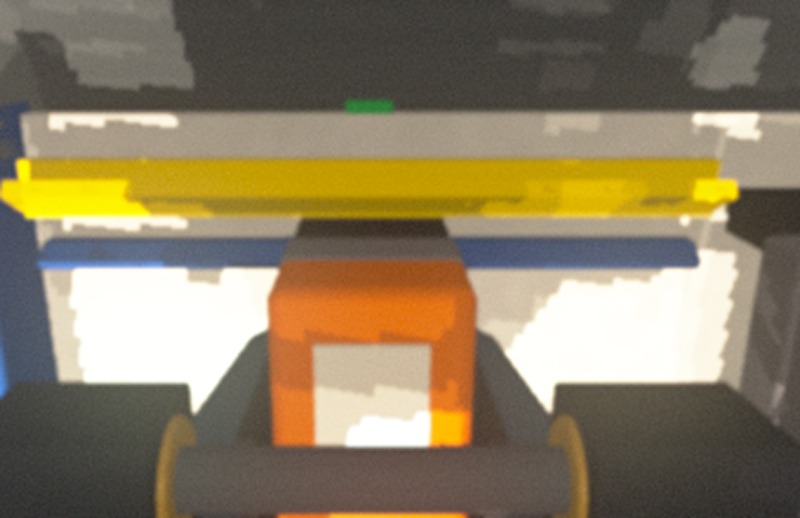

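Compared slice by slice at equal height, the yellow strip is at its rest position (x -85.2 at z 0 in every frame). My earlier median was misled by the strip's back plate coming into view, so the latch has already snapped over the toe and the press just bottomed out at 26 N. Now I'll relax and open partly.

```bash
python3 -m pendant '[{"delta_pos":[0,-0.15,0],"twist":[0,0,1.5],"grip":20},{"delta_pos":[0,-0.28,0],"twist":[0,0,3],"grip":20},{"delta_pos":[0,-0.28,0],"twist":[0,0,3],"grip":20},{"delta_pos":[0,-0.28,0],"twist":[0,0,3],"grip":20},{"delta_pos":[0,-0.28,0],"twist":[0,0,3],"grip":20}]';python3 -c "
from go import *
tilts([25])"
```

```text
time_s: 9.0
ee_pos: [512.4, 117.6, 76.9]
ee_rot: [-90.0, -25.0, 6.9]
force: [-3.3, -1.3, 6.7]
gripper_width: 39.5
25 [-0.02  0.   -0.05] [-0.  0. -0.]
```

```bash
python3 -m pendant '[{"delta_pos":[0,0,0],"twist":[0,0,0],"grip":45},{"delta_pos":[0,0,0],"twist":[0,0,0],"grip":70},{"delta_pos":[0,0,0],"twist":[0,0,0],"grip":80},{"delta_pos":[0,0,0],"twist":[0,0,0],"grip":80},{"delta_pos":[0,0,0],"twist":[0,0,0],"grip":80}]' 30
python3 -m pendant '[{"delta_pos":[0,-1,0],"twist":[0,0,0],"grip":80},{"delta_pos":[0,-3,0],"twist":[0,0,0],"grip":80},{"delta_pos":[0,-6,0],"twist":[0,0,0],"grip":80},{"delta_pos":[0,-9,0],"twist":[0,0,0],"grip":80},{"delta_pos":[0,-12,0],"twist":[0,0,0],"grip":80}]'
python3 -m pendant '[{"delta_pos":[-2,-2,0],"twist":[0,0,0],"grip":80},{"delta_pos":[-4,-4,0],"twist":[0,0,0],"grip":80},{"delta_pos":[-6,-6,0],"twist":[0,0,0],"grip":80},{"delta_pos":[-6,-6,0],"twist":[0,0,0],"grip":80},{"delta_pos":[-6,-6,0],"twist":[0,0,0],"grip":80}]'
python3 - <<'E'
from go import *
from workcell import imaging
for n in ('wrist','top','scene'):
    s=state();c=imaging.camera_info(n);im,d=imaging.grab_frame(n);pickle.dump((im,d,c,s),open(n+'9.pkl','wb'));cv2.imwrite(f'pics/{n}9.png',im[:,:,::-1])
from chk import chk
chk('wrist9.pkl');chk('top9.pkl')
im,d,c,s=pickle.load(open('top9.pkl','rb'));P=cloud(d,c)
m=(d>0)&(abs(P[...,0]-454)<75)&(abs(P[...,1]+258)<75)&(P[...,2]>57)&(P[...,2]<75)
print('violet',cv2.minAreaRect(P[m][:,:2].astype(np.float32)))
E
```

```text
time_s: 9.5
ee_pos: [511.7, 117.4, 75.7]
ee_rot: [-90.0, -24.8, 6.9]
force: [0.1, -0.5, -0.5]
gripper_width: 70.1
time_s: 10.0
ee_pos: [460.8, 111.3, 186.4]
ee_rot: [-90.0, -24.8, 6.9]
force: [0.3, 0.6, -0.8]
gripper_width: 72.8
time_s: 10.5
ee_pos: [382.8, 102.0, 215.1]
ee_rot: [-90.0, -25.0, 6.9]
force: [0.8, 0.2, 0.6]
gripper_width: 72.7
yellow 1342 [[-95.4, -82.4, -5.2], [-91.6, -1.8, 2.8], [-85.3, 79.0, 7.3]]
panel 2544 [-0.42  -0.051  0.906] z -17.786010795825092
top 707 mean [-53.9  -0.5  46.7] normal deck [-0.024 -0.008  1.   ] x,y range [[-80.2, -19.9, 42.9], [-12.2, 19.1, 48.8]]
angle to panel 1.4158687993721408
yellow 46 [[-88.6, -80.8, -3.8], [-85.0, 39.2, 1.7], [-82.2, 79.1, 7.3]]
panel 1237 [-0.416 -0.05   0.908] z -17.46562595672284
top 799 mean [-40.    0.7  46.5] normal deck [-0.   -0.01  1.  ] x,y range [[-78.0, -18.7, 42.5], [-0.7, 20.1, 49.8]]
angle to panel 0.6570509696955213
violet ((454.81695556640625, -259.3407897949219), (91.52678680419922, 41.41011047363281), 17.773317337036133)
```

View pics/wrist9.png

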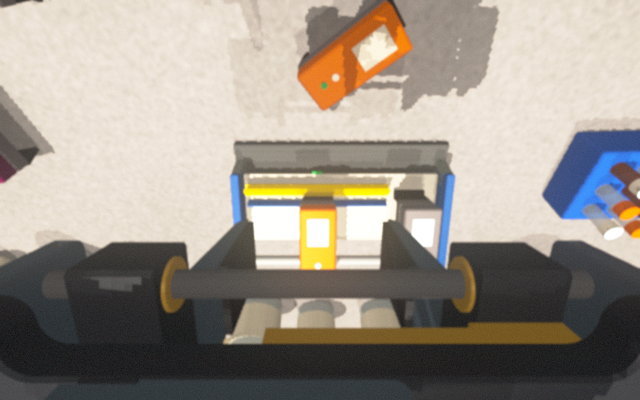

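View pics/scene9.png

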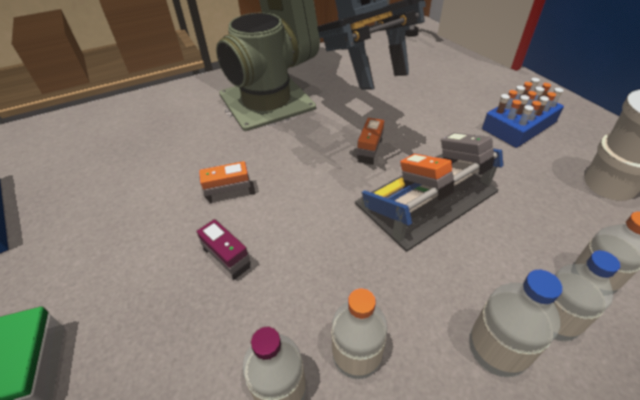

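The wrist view shows the module seated at (318,240) with its toe under the strip. The scene view shows it parallel beside the grey module at (427,170), and the violet one still at (222,247). One last numeric check on the latch and the hook.

Run:
```python
from go import *
Rd=R.from_euler('xyz',[0,-25,DY],degrees=True).as_matrix()
for f in ('top0','top9'):
    im,d,c=pickle.load(open(f+'.pkl','rb'))[:3];P=cloud(d,c);Q=(P-O)@Rd
    hsv=cv2.cvtColor(im,cv2.COLOR_RGB2HSV).astype(int);H,S=hsv[...,0],hsv[...,1]
    yel=(d>0)&(H>20)&(H<34)&(S>130)&(abs(Q[...,0]+88)<12)&(Q[...,1]<75)&(Q[...,1]>25)&(abs(Q[...,2])<12);q=Q[yel]
    A=np.c_[q[:,2],np.ones(len(q))];k=abs(q[:,2])<5
    print(f,'yellow n',k.sum(),'x median',np.median(q[k,0]),'z',np.median(q[k,2]))
    t=(d>0)&(Q[...,2]>40)&(Q[...,2]<50)&(abs(Q[...,1])<25)&(Q[...,0]>-90)&(Q[...,0]<30)
    if t.sum()>50: print(' top',np.percentile(Q[t],[1,50,99],axis=0).round(1).tolist(),cv2.minAreaRect(Q[t][:,:2].astype(np.float32)))
```

```text
top0 yellow n 142 x median -84.49282150403525 z -0.04896681423212658
top9 yellow n 122 x median -84.45457441670392 z -0.23641654564933176
 top [[-77.4, -18.6, 41.7], [-30.6, 0.3, 46.5], [12.4, 20.5, 49.4]] ((-33.17499923706055, 1.234811782836914), (92.33100128173828, 40.503883361816406), 0.39520153403282166)
```

View pics/top9.png

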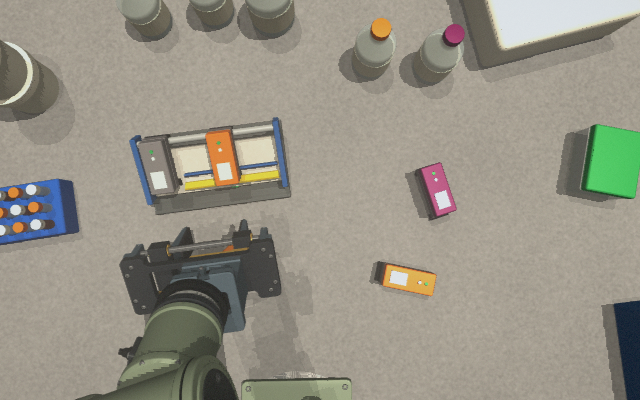

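The top view shows the orange module at the mark (222,157), the latch forward at (232,180), and the gripper clear. The hook point reads about 0.8 mm from the bar in x and 1.2 mm in y. Handing in.

```bash
python3 -m pendant '[{"delta_pos":[0,0,0],"twist":[0,0,0],"grip":80},{"delta_pos":[0,0,0],"twist":[0,0,0],"grip":80},{"delta_pos":[0,0,0],"twist":[0,0,0],"grip":80},{"delta_pos":[0,0,0],"twist":[0,0,0],"grip":80},{"delta_pos":[0,0,0],"twist":[0,0,0],"grip":80}]'; python3 -c "
from workcell import job
print(job.job_done())"
```

```text
time_s: 11.15
ee_pos: [382.8, 101.8, 214.0]
ee_rot: [-90.0, -24.8, 6.9]
force: [-0.2, 0.0, 0.7]
gripper_width: 73.2
the job is handed in; nothing more can be done
None
```

The orange module is mounted on the rail at the green mark, and I handed the job in at about 11 s of the 42 s allowed. No verdict came back. I took the farthest of the three orange modules, hooked its lip behind the bar while it was level, and tilted it 25° until the latch snapped. I then let go and backed clear.

**Last checks (top camera):**

| Check | Reading | Limit |
|---|---|---|
| Hook point from bar centre, along the slope | about 0.8 mm | 8 mm |
| Hook point from the green mark, along the bar | about 1.2 mm | 25 mm |
| Angle to the face | about 0.7° (1.4° by the wrist camera, on fewer points) | 6° |
| Angle square to the bar | about 0.4° | 10° |
| Latch, change from its starting position | under 0.1 mm | 2.5 mm |
| Violet module, shift from where it lay | about 0.4 mm | 30 mm |

**A check that disagreed:** during the tilt, one wrist-camera reading suggested the latch was still pushed back about 4.5 mm. I pressed further because of it, reaching about 27 N at the wrist, above the 5 to 20 N push the task gives but under the 120 N limit. Comparing the strip at equal heights then showed the latch had already sprung back, so that extra press was probably unnecessary.

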